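# Put the eraser away in the sprung-lid case

### The job

Press the thumb button on the front of the wooden case so that its sprung lid pops open, lay the eraser inside, then swing the lid down and press it until it snaps shut and stays shut. Be gentle: the button and lid need only a few newtons, and no part of the case may be pushed harder than 22 N. Leave the tape roll, the small carton and the small jar where they are.

Things in the scene. Friction and masses are not known exactly. Their poses are not given: they have to be found in the camera images.
- case: pale wooden case fixed to the desk: 110 mm deep (its x), 160 mm wide (its y), open box 38 mm high plus an 8 mm flat lid (closed top at 46 mm). Walls 5 mm, inside 100 x 150 mm. Origin: centre of its underside, on the desk; x runs from its front (latch) to its back (hinge), y along its width, z up
- hook (a point): top of the steel latch hook in the middle of the case's front (hook 26 mm wide, reaching 12 mm ahead of the front wall), 58 mm above the desk when the latch is at rest; the mark is fixed to the case. The hook holds a steel lip on the lid's front edge (5 mm long, 28 mm wide) and swings forward as the button goes down
- button_seat (a point): fixed mark (does not move with the button), 36 mm above the desk, 34 mm ahead of the front wall. The black thumb button (24 along case x by 30 mm) is screwed in to a height not measured: its unpressed top is 0 to 12 mm above this mark; find it by touch. Pressing down takes 2 N, rising to 3 N; the lid is let go after 2.5 to 4 mm, a hard stop comes at 5 mm; it springs back
- case_in (a point): centre of the case's inner floor, 7 mm above the desk, 31 mm below the rim; axes as the case
- lid_hinge (a point): middle of the lid's hinge line, fixed to the case: 55 mm behind its centre, 38 mm above the desk; the line runs along the case's y; axes as the case. The lid is a flat board that reaches 110 mm from this line, 160 mm wide; its outer face lies 8 mm outside the plane through the line
- lid (a joint): lid angle, rad: 0 shut (hard stop), 1.57 upright, 1.75 fully open (leaning back, top edge 150 mm above the desk). A damped spring always pushes it open (2 to 4 N at the front edge, more if moved fast), in 1 to 2 s once let go. It stays shut only when snapped under the hook (up to 0.02 rad of play): that takes 5 to 9 N pressed down on the lid's front half
- eraser_center (a point): centre of a loose white eraser with a blue sleeve, 21 x 45 x 12 mm (its x, y, z), lying flat on the desk, 20 g; the point is 6 mm above its underside
- tape_roll: bystander: roll of masking tape lying flat, 101 x 112 x 24 mm; origin at the centre of its underside
- carton: bystander: small black and white carton, 33 x 75 x 48 mm; origin at the centre of its underside
- jar: bystander: small black jar, 55 mm across and 54 mm high; origin at the centre of its underside

How it is judged:
By the outcome, as a careful person would: the job done as asked, in the order asked, and still so for the second after the job is handed in, with the robot touching nothing.
It also fails if it takes over 72 s, if anything falls off the work surface, if the arm or the gripper's body presses on something with over 40 N, if the wrist force passes 120 N, or if a joint passes its speed limit or range.

### The arm

A 7-joint arm with a two-finger parallel gripper is mounted at the origin on the work surface; the furniture and walls round the work are solid. World frame = base frame: x ahead of the robot, y to its left, z up, the work surface at z = 0. Lengths are in m, angles in degrees, forces in N, time in s.
With the tool pointing down it reaches from about 0.4 to 0.85 m from the base axis. Payload 6.9 kg.
Tool frame: the origin (TCP) lies midway between the tips of the shut fingers; the grasp point (between the pads) lies 19 mm behind it; y points along the fingers, x is the direction in which the jaws open and shut, and the axes are right-handed (so a half turn about y gives the same grasp; the last joint's range is limited). The gripper opens to 85 mm and grips with 20 to 120 N. Pads are 22 mm wide; open, the fingers measure 114 mm over their backs; the gripper's body (76 mm by 85 mm) begins 54 mm behind the grasp point. The pads swing forward as they close: fully open they stand 13 mm farther back than shut.
Start: joints at [-60.361, 29.078, -13.613, 85.955, 7.202, 65.827, -8.869], TCP at [0.25, 0.573, 0.193] pointing down, gripper open.
Joint ranges: [-176.47, 176.47], [-13.61, 117.27], [-81.72, 77.17], [0.22, 143.17], [-87.28, 267.28], [10, 112.55], [-165.47, 165.47]. Speed limits (degrees/s): [136.94, 136.94, 180, 180, 180, 180, 180].

### API

Orientations are given as [roll, pitch, yaw] about the fixed x, y, z axes, in that order (R = Rz(yaw) Ry(pitch) Rx(roll)).
In Python, from workcell import r, cams, nets gives the robot as it stands. The module is installed in compiled form; this text tells all that it offers.
- The arm moves only by the shell command python3 -m handwheel 'ROWS' [FORCE]. ROWS is JSON, a list of rows, each a list of 7 numbers: the shift along the tool's x, y, z in cm, then the turn, a rotation vector about the tool's x, y, z in degrees, then the opening, from -1 (shut) to 1 (fully open), so that 0 is half open. In form: [[dx, dy, dz, wx, wy, wz, fingers], ...]. A call has 1 to 12 rows; each row is the pose to reach, as a shift and turn from the pose commanded when the call began, along the tool's axes at that moment; what a row does not reach only later rows make up. A row lasts 1/10 s, in which the tool goes at most 50 mm and 8.59 degrees, less where a joint would pass 70% of its speed; a pose out of reach is approached as far as the arm can. A call with a gripper value outside its range is refused whole. The fingers move at their own pace and stop on an object; FORCE is the grip in N (left out, the last holds). Time passes only in rows, so rows that repeat a pose let the fingers close. It gives the time, the measured TCP pose, the force and the opening at its end, in the units of the state.
- r.get_state(): the state, without advancing time (a new reading comes with each control period).
- cams.get_image(name): name is "scene" or "top" or "wrist"; returns a dict with "img" (480x640x3 uint8, red, green, blue), "fx", "fy", "cx", "cy" (pixels), "R" (3x3) and "t" (3): a world point X has camera coordinates R X + t; the wrist camera has in their place "mount" (4x4, takes a point from camera to tool coordinates, whose origin is the TCP and whose axes are the tool frame's). Camera axes: x right, y down, z forward; pixel columns grow to the right and rows downward; lengths in m; the calibration is good to about 2 mm. A picture is of the moment at which its call begins: read the wrist's pose just before it. There is no depth.
- r.hand_in(): hands the job in, once; it reports no verdict.
Trained networks look in the newest picture that a camera, given by its name, has taken for a name from the list of things; names that differ only in an ending like _2 or _b are one class to them, and where a whole thing is asked for, a point or a joint stands for the part that bears it (a point fixed in the world has none). Each returns a list of dicts, best first, with "confidence" (0 to 1); they miss things now and then, are a little off and sometimes report something else, mostly with a low value. They report only what shows in the picture. A call takes as long as a camera call.
- nets.look_for(camera, target): "uv" ([column, row] in pixels, amid what is visible of it).
- nets.tip_of(camera, target): "uv" ([column, row] in pixels: a listed point, or the origin of a listed thing).
The state is a dict: "t": time; "q": joint angles; "qvel": joint speeds; "joint_efforts": joint torques, N m; "tool_pos": TCP position; "eef_rot": TCP orientation; "force": force on the tool from outside, world axes, zero at the start; "moment": the same for the moment, N m; "opening": finger opening in m.
Only numpy, scipy, OpenCV 4.12 (cv2) and the standard library are available. Lean on these libraries where they do the work, as an engineer would, in place of code of your own. Each camera call takes 0.05 s, during which the arm holds its last target. There are 200 camera calls.

## Working session

There is one attempt and no reset: what is moved stays moved. The work goes in short steps, Python scripts to look and compute and a shell command to move; the robot and the scene stay as the last step left them, time stands still between calls to the robot, and variables do not carry over. Pictures are saved under pics/ and viewed, about 8 in all and at most 12, crops included, and the job is handed in when it is done.

```bash
mkdir -p pics
cat > h.py <<'E'
import numpy as np, cv2
from scipy.spatial.transform import Rotation as Ro
from workcell import r,cams,nets
def pose():
    s=r.get_state(); return np.array(s["tool_pos"]),Ro.from_euler('xyz',s["eef_rot"],degrees=True).as_matrix(),s
def shot(name,fn=None):
    p,R,_=pose(); im=cams.get_image(name)
    if "mount" in im:
        M=np.array(im["mount"]);Rc=R@M[:3,:3];tc=R@M[:3,3]+p
        im["R"]=Rc.T; im["t"]=-Rc.T@tc
    im["R"]=np.array(im["R"]);im["t"]=np.array(im["t"])
    if fn: cv2.imwrite("pics/"+fn,im["img"][:,:,::-1])
    return im
def ray(im,uv):
    d=im["R"].T@np.array([(uv[0]-im["cx"])/im["fx"],(uv[1]-im["cy"])/im["fy"],1]); return -im["R"].T@im["t"],d
def at(im,uv,z):
    c,d=ray(im,uv); return c+d*(z-c[2])/d[2]
def px(im,X):
    c=im["R"]@np.array(X)+im["t"]; return [im["fx"]*c[0]/c[2]+im["cx"],im["fy"]*c[1]/c[2]+im["cy"]]
E
python3 - <<'E'
from h import *
np.set_printoptions(precision=4,suppress=True)
print(r.get_state())
Z=dict(case=0,hook=.058,button_seat=.036,case_in=.007,lid_hinge=.038,eraser_center=.006,tape_roll=0,carton=0,jar=0)
for c in("top","scene"):
    im=shot(c,c+"0.png"); print(c,-im["R"].T@im["t"])
    for k,z in Z.items():
        for d in nets.tip_of(c,k)[:2]: print(k,np.round(d["uv"],1),round(d["confidence"],2),at(im,d["uv"],z))
cv2.imwrite("pics/both.png",cv2.resize(np.vstack([cv2.imread("pics/top0.png"),cv2.imread("pics/scene0.png")])[:, :],(400,600)))
E
```

```text
{'t': 0.0, 'q': array([-60.3602,  29.1262, -13.6078,  86.0078,   7.2008,  65.8278,
        -8.8704]), 'qvel': array([ 0.0379,  0.0046,  0.0994, -0.0499,  0.0011, -0.0683, -0.0569]), 'joint_efforts': array([  0.0002, -62.0593,  -2.1865, -24.9656,   0.0128,   0.012 ,
        -0.    ]), 'tool_pos': array([0.25  , 0.5722, 0.1918]), 'eef_rot': array([-90.0014,   0.1032,  66.4031]), 'force': array([-0.102 , -0.4552, -0.2444]), 'moment': array([-0.0292,  0.0281,  0.0049]), 'opening': 0.08520866751628907}
top [0.3797 0.1285 0.9189]
hook [419.  275.9] 0.91 [ 0.4935 -0.0731  0.058 ]
hook [408.1 215.5] 0.37 [ 0.6088 -0.0572  0.058 ]
button_seat [420.8 289.3] 0.78 [ 0.471  -0.0806  0.036 ]
button_seat [293.5 194.1] 0.26 [0.6564 0.1621 0.036 ]
lid_hinge [407.1 212.5] 0.76 [ 0.6201 -0.0598  0.038 ]
eraser_center [269.2 282.2] 0.61 [0.486 0.208 0.006]
tape_roll [326.1 313.2] 0.63 [0.4272 0.0967 0.    ]
carton [294.  192.8] 0.92 [0.6705 0.1625 0.    ]
jar [187.8 294. ] 0.86 [0.4625 0.3668 0.    ]
scene [ 0.0533 -0.494   0.442 ]
case [388.8 304.5] 0.95 [ 0.5565 -0.0602  0.    ]
hook [370.1 292.4] 0.87 [ 0.4916 -0.0769  0.058 ]
button_seat [360.4 306.7] 0.82 [ 0.4766 -0.073   0.036 ]
eraser_center [410.5 271.2] 0.57 [ 0.6627 -0.0141  0.006 ]
eraser_center [264.6 251. ] 0.43 [0.4898 0.2209 0.006 ]
tape_roll [275.5 286.9] 0.95 [0.4366 0.1023 0.    ]
carton [351.6 240.8] 0.8 [0.6695 0.1575 0.    ]
jar [217.1 233.4] 0.59 [0.4582 0.3646 0.    ]
```

View pics/top0.png

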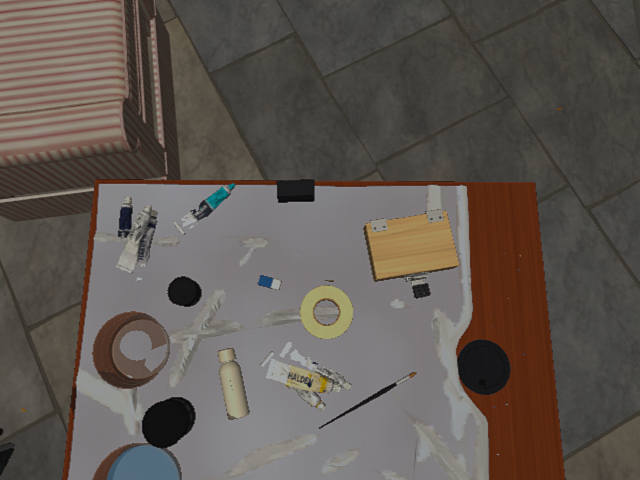

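View pics/scene0.png

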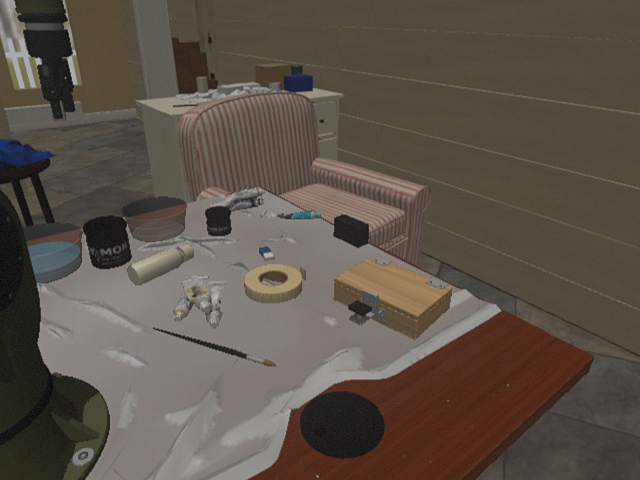

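```bash
cat >> h.py <<'E'
def go(X,yaw,roll=-90,pitch=0):
    p,R,s=pose(); X=np.array(X,float); Rt=Ro.from_euler('xyz',[roll,pitch,yaw],degrees=True).as_matrix()
    d=R.T@(X-p)*100; w=Ro.from_matrix(R.T@Rt).as_rotvec(degrees=True)
    print("cm",np.round(d,2),"rot",np.round(w,1),"rows",np.ceil(max(np.linalg.norm(d)/5,np.linalg.norm(w)/8.59)))
E
python3 - <<'E'
from h import *
np.set_printoptions(precision=4,suppress=True)
im=shot("top"); hsv=cv2.cvtColor(im["img"],cv2.COLOR_RGB2HSV)
def rect(m,z,box):
    u0,v0,u1,v1=box; k=np.zeros_like(m);k[v0:v1,u0:u1]=m[v0:v1,u0:u1]
    k=cv2.morphologyEx(k,cv2.MORPH_OPEN,np.ones((3,3)))
    k=cv2.morphologyEx(k,cv2.MORPH_CLOSE,np.ones((5,5)))
    c=max(cv2.findContours(k,cv2.RETR_EXTERNAL,cv2.CHAIN_APPROX_NONE)[0],key=cv2.contourArea)[:,0]
    P=np.array([at(im,q,z)[:2] for q in c.astype(float)]).astype(np.float32)
    (c0,s,a)=cv2.minAreaRect(P); print(c0,s,a)
rect(cv2.inRange(hsv,(8,60,120),(25,255,255)),.046,(350,200,463,285))
u=cv2.inRange(hsv,(105,110,50),(130,255,255)); w=cv2.inRange(hsv,(0,0,195),(180,40,255))
rect(u|w,.012,(250,268,290,298)); rect(u,.012,(250,268,290,298))
cv2.imwrite("pics/e.png",cv2.resize(im["img"][260:305,240:300,::-1],None,fx=8,fy=8,interpolation=0))
# hooking case pose from hook/hinge: yaw6.7
go([0.474,-0.078,0.13],96.7)
E
```

```text
(0.5563837289810181, -0.06476081907749176) (0.10838081687688828, 0.15903301537036896) 9.83266544342041
(0.4914788007736206, 0.21482065320014954) (0.011691199615597725, 0.0215418990701437) 0.38721606135368347
(0.4914788007736206, 0.21482065320014954) (0.011691199615597725, 0.0215418990701437) 0.38721606135368347
cm [-50.67   6.27 -46.56] rot [ -0.  -30.3  -0. ] rows 14.0
```

View pics/e.png

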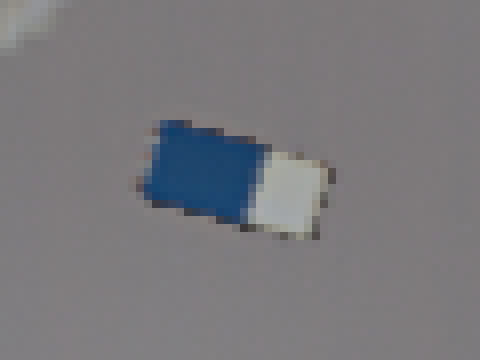

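```bash
python3 -m handwheel '[[-51,3,-46.1,0,-33.4,0,-1],[-51,3,-46.1,0,-33.4,0,-1],[-51,3,-46.1,0,-33.4,0,-1],[-51,3,-46.1,0,-33.4,0,-1],[-51,3,-46.1,0,-33.4,0,-1],[-51,3,-46.1,0,-33.4,0,-1],[-51,3,-46.1,0,-33.4,0,-1],[-51,3,-46.1,0,-33.4,0,-1],[-51,3,-46.1,0,-33.4,0,-1],[-51,3,-46.1,0,-33.4,0,-1],[-51,3,-46.1,0,-33.4,0,-1],[-51,3,-46.1,0,-33.4,0,-1]]' 20; python3 -c "
from h import *
go([.469,-.08,.10],99.8)"
```

```text
t: 2.25
tool_pos: [0.4411, 0.0023, 0.1669]
eef_rot: [-90.1, 0.0, 99.8]
force: [1.2, 0.4, -1.2]
opening: -0.0001
cm [-8.59  6.69 -1.34] rot [ 0.1  0.  -0. ] rows 3.0
```

```bash
python3 -m handwheel '[[-4.3,3.4,-0.7,0,0,0,-1],[-8.6,6.7,-1.3,0,0,0,-1],[-8.6,6.7,-1.3,0,0,0,-1],[-8.6,6.7,-1.3,0,0,0,-1],[-8.6,6.7,-1.3,0,0,0,-1]]'
python3 - <<'E'
from h import *
np.set_printoptions(precision=4,suppress=True)
go([.469,-.08,.056],99.8)
im=shot("wrist","w1.png")
for k,z in (("hook",.058),("button_seat",.036),("lid_hinge",.038)):
    for d in nets.tip_of("wrist",k)[:2]: print(k,np.round(d["uv"]),d["confidence"],at(im,d["uv"],z))
print("tcp px",px(im,pose()[0]))
E
```

```text
t: 2.75
tool_pos: [0.4681, -0.077, 0.1]
eef_rot: [-90.0, -0.0, 99.9]
force: [0.0, 1.2, 0.3]
opening: -0.0001
cm [-0.32  4.4  -0.04] rot [0.  0.1 0. ] rows 1.0
hook [316. 283.] 0.81 [ 0.4924 -0.074   0.058 ]
button_seat [317. 236.] 0.75 [ 0.4661 -0.0782  0.036 ]
lid_hinge [314. 403.] 0.85 [ 0.6102 -0.0556  0.038 ]
tcp px [np.float64(318.4539213337126), np.float64(275.18046361031344)]
```

View pics/w1.png

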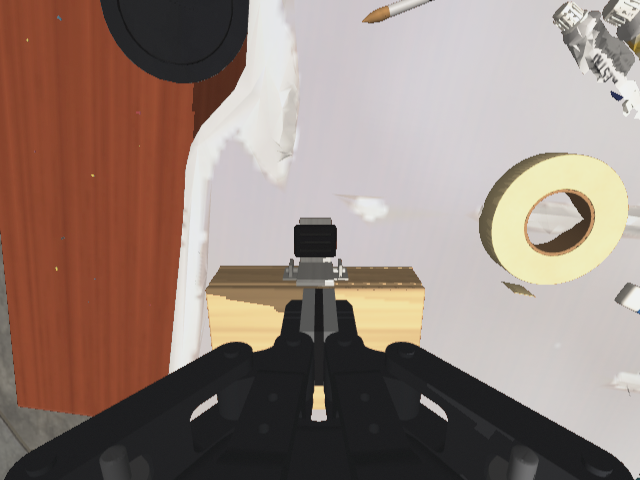

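```bash
python3 -m handwheel '[[-0.1,2.0,0.2,0,0,0,-1],[-0.1,4.0,0.4,0,0,0,-1],[-0.1,4.8,0.4,0,0,0,-1],[-0.1,4.8,0.4,0,0,0,-1]]'; for i in 1; do python3 -m handwheel '[[0,0.1,0,0,0,0,-1],[0,0.2,0,0,0,0,-1],[0,0.2,0,0,0,0,-1]]';python3 -m handwheel '[[0,0.1,0,0,0,0,-1],[0,0.2,0,0,0,0,-1],[0,0.2,0,0,0,0,-1]]'; python3 -m handwheel '[[0,0.1,0,0,0,0,-1],[0,0.15,0,0,0,0,-1],[0,0.15,0,0,0,0,-1]]'; done
```

```text
t: 3.35
tool_pos: [0.4638, -0.0792, 0.0512]
eef_rot: [-89.9, -0.0, 99.9]
force: [-0.0, -0.3, 0.3]
opening: -0.0
t: 3.65
tool_pos: [0.4647, -0.0799, 0.0501]
eef_rot: [-90.1, 0.0, 99.8]
force: [0.5, 0.1, -0.4]
opening: 0.0003
t: 3.95
tool_pos: [0.4642, -0.0799, 0.0475]
eef_rot: [-90.0, -0.0, 99.8]
force: [-0.2, -0.6, -0.1]
opening: 0.0
t: 4.25
tool_pos: [0.4642, -0.0799, 0.0459]
eef_rot: [-90.0, -0.0, 99.8]
force: [0.5, 0.0, 0.7]
opening: -0.0
```

```bash
python3 -m handwheel '[[0,0.1,0,0,0,0,-1],[0,0.15,0,0,0,0,-1],[0,0.15,0,0,0,0,-1]]';python3 -m handwheel '[[0,0.1,0,0,0,0,-1],[0,0.15,0,0,0,0,-1],[0,0.15,0,0,0,0,-1]]'
```

```text
t: 4.55
tool_pos: [0.4642, -0.0799, 0.0444]
eef_rot: [-90.0, -0.0, 99.8]
force: [-0.2, -0.2, -0.4]
opening: 0.0001
t: 4.85
tool_pos: [0.4642, -0.0799, 0.043]
eef_rot: [-90.0, -0.0, 99.8]
force: [0.3, 0.0, -0.2]
opening: 0.0001
```

```bash
python3 -m handwheel '[[0,0.1,0,0,0,0,-1],[0,0.15,0,0,0,0,-1],[0,0.15,0,0,0,0,-1]]';python3 -m handwheel '[[0,0.1,0,0,0,0,-1],[0,0.15,0,0,0,0,-1],[0,0.15,0,0,0,0,-1]]'
```

```text
t: 5.15
tool_pos: [0.4642, -0.0799, 0.0414]
eef_rot: [-90.0, -0.0, 99.8]
force: [0.3, -0.1, -0.1]
opening: -0.0002
t: 5.45
tool_pos: [0.4642, -0.0799, 0.0399]
eef_rot: [-90.0, -0.0, 99.8]
force: [0.2, 0.2, 0.5]
opening: 0.0
```

```bash
python3 -m handwheel '[[0,0.1,0,0,0,0,-1],[0,0.15,0,0,0,0,-1],[0,0.15,0,0,0,0,-1]]';python3 -m handwheel '[[0,0.1,0,0,0,0,-1],[0,0.15,0,0,0,0,-1],[0,0.15,0,0,0,0,-1]]'
```

```text
t: 5.75
tool_pos: [0.4641, -0.0799, 0.0384]
eef_rot: [-90.0, -0.0, 99.8]
force: [1.0, -0.3, -0.1]
opening: 0.0003
t: 6.05
tool_pos: [0.4642, -0.0798, 0.0369]
eef_rot: [-90.0, -0.0, 99.8]
force: [0.2, 0.1, 0.2]
opening: 0.0001
```

```bash
python3 -m handwheel '[[0,0.1,0,0,0,0,-1],[0,0.1,0,0,0,0,-1],[0,0.1,0,0,0,0,-1]]';python3 -m handwheel '[[0,0.1,0,0,0,0,-1],[0,0.1,0,0,0,0,-1],[0,0.1,0,0,0,0,-1]]'
python3 - <<'E'
from h import *
im=shot("scene")
p=pose()[0];print(px(im,p))
print([ (d["uv"],d["confidence"]) for d in nets.tip_of("scene","button_seat")])
cv2.imwrite("pics/s2.png",cv2.resize(im["img"][220:370,300:470,::-1],None,fx=4,fy=4))
E
```

```text
t: 6.35
tool_pos: [0.4642, -0.0798, 0.036]
eef_rot: [-90.0, -0.0, 99.8]
force: [-0.2, -0.1, 1.0]
opening: -0.0001
t: 6.65
tool_pos: [0.4642, -0.0799, 0.035]
eef_rot: [-90.0, 0.0, 99.8]
force: [-0.1, 0.1, 1.9]
opening: -0.0002
[np.float64(357.4794616912783), np.float64(312.1669862166866)]
[([361.8, 308.8], 0.69), ([371.2, 291.8], 0.64)]
```

View pics/s2.png

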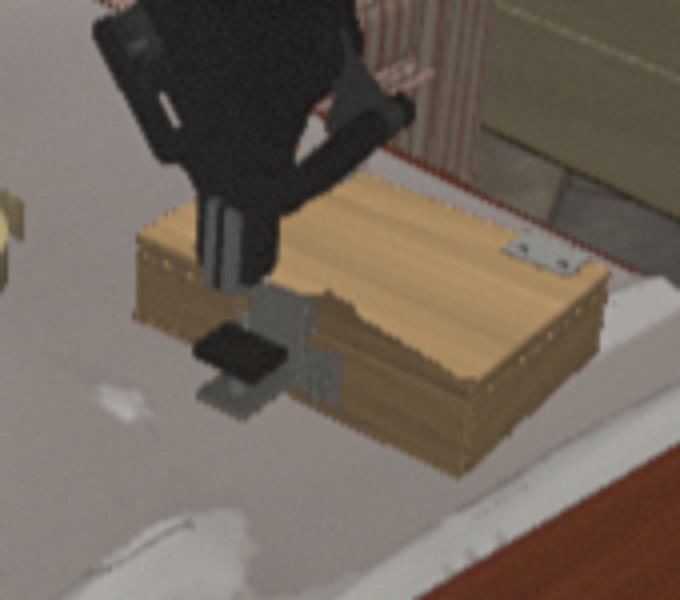

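Run:
```python
from h import *
im=shot("wrist","w2.png"); p,R,s=pose(); sc=shot("scene"); M=np.array(im["mount"]); print(M.round(4), im["fx"],s["tool_pos"],s["force"],s["opening"])
for k in(0,.01,.02,.03):
    for z in(-.011,0,.011):
        X=p+R@np.array([0,-k,z]); print(k,z,"wrist",np.round(px(im,X)),"scene crop",np.round((np.array(px(sc,X))-[300,220])*4))
w=im["img"][150:450,150:490,::-1]; cv2.imwrite("pics/w2c.png",cv2.resize(w,None,fx=2,fy=2))
```

```text
[[ 1.000e+00  2.000e-04 -0.000e+00  1.000e-04]
 [ 1.000e-04 -3.029e-01  9.530e-01 -1.808e-01]
 [ 2.000e-04 -9.530e-01 -3.029e-01  7.830e-02]
 [ 0.000e+00  0.000e+00  0.000e+00  1.000e+00]] 357.1486596637977 [ 0.46422655 -0.07986582  0.0350388 ] [ 0.08324444 -1.08335163 -0.59507204] 4.48445736500086e-05
0 -0.011 wrist [318. 292.] scene crop [248. 356.]
0 0 wrist [318. 274.] scene crop [230. 369.]
0 0.011 wrist [318. 255.] scene crop [212. 381.]
0.01 -0.011 wrist [318. 301.] scene crop [249. 334.]
0.01 0 wrist [318. 282.] scene crop [231. 347.]
0.01 0.011 wrist [318. 262.] scene crop [213. 359.]
0.02 -0.011 wrist [318. 310.] scene crop [250. 312.]
0.02 0 wrist [318. 290.] scene crop [233. 324.]
0.02 0.011 wrist [318. 270.] scene crop [214. 336.]
0.03 -0.011 wrist [318. 320.] scene crop [252. 290.]
0.03 0 wrist [318. 300.] scene crop [234. 302.]
0.03 0.011 wrist [318. 278.] scene crop [216. 314.]
```

View pics/w2c.png

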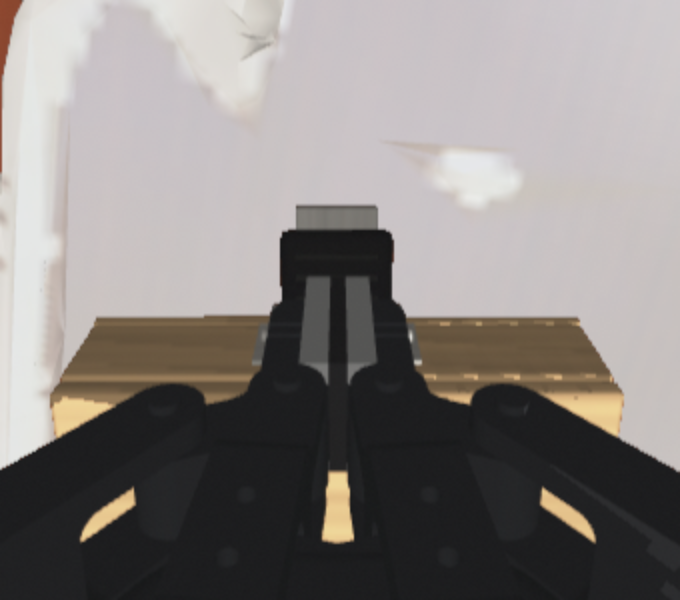

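```bash
python3 -m handwheel '[[0,0.1,0,0,0,0,-1],[0,0.2,0,0,0,0,-1],[0,0.2,0,0,0,0,-1]]';python3 -m handwheel '[[0,0.1,0,0,0,0,-1],[0,0.2,0,0,0,0,-1],[0,0.2,0,0,0,0,-1]]'
```

```text
t: 7.15
tool_pos: [0.4641, -0.0798, 0.0329]
eef_rot: [-90.0, -0.0, 99.8]
force: [-0.4, -1.0, 0.6]
opening: -0.0001
t: 7.45
tool_pos: [0.4641, -0.0799, 0.0309]
eef_rot: [-90.0, -0.0, 99.8]
force: [-0.3, 0.5, -0.8]
opening: -0.0
```

```bash
python3 -m handwheel '[[0,0.2,0,0,0,0,-1],[0,0.4,0,0,0,0,-1],[0,0.4,0,0,0,0,-1]]';python3 -m handwheel '[[0,0.2,0,0,0,0,-1],[0,0.4,0,0,0,0,-1],[0,0.4,0,0,0,0,-1]]'
python3 - <<'E'
from h import *
p,R,s=pose(); sc=shot("scene"); cv2.imwrite("pics/s3.png",cv2.resize(sc["img"][220:370,300:470,::-1],None,fx=4,fy=4))
for k in(0,.01,.02,.03):
    for z in(-.011,.011):
        print(k,z,np.round((np.array(px(sc,p+R@np.array([0,-k,z])))-[300,220])*4))
E
```

```text
t: 7.75
tool_pos: [0.464, -0.0798, 0.0267]
eef_rot: [-90.0, -0.0, 99.8]
force: [0.1, 1.1, 0.1]
opening: -0.0
t: 8.05
tool_pos: [0.4641, -0.0798, 0.0228]
eef_rot: [-90.0, -0.0, 99.8]
force: [-0.4, 0.4, 0.6]
opening: 0.0003
0 -0.011 [245. 383.]
0 0.011 [210. 408.]
0.01 -0.011 [247. 361.]
0.01 0.011 [211. 386.]
0.02 -0.011 [248. 339.]
0.02 0.011 [213. 364.]
0.03 -0.011 [250. 317.]
0.03 0.011 [214. 342.]
```

View pics/s3.png

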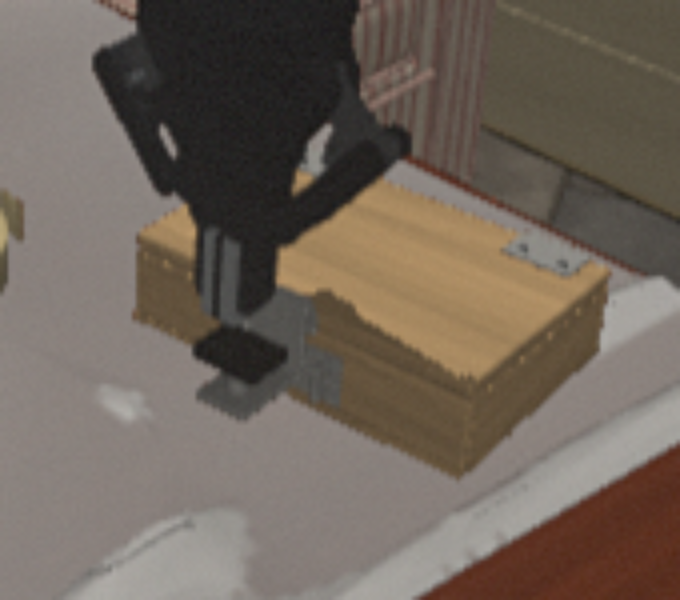

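```bash
python3 -m handwheel '[[0,0.2,0,0,0,0,-1],[0,0.3,0,0,0,0,-1],[0,0.3,0,0,0,0,-1]]';python3 -m handwheel '[[0,0.1,0,0,0,0,-1],[0,0.2,0,0,0,0,-1],[0,0.2,0,0,0,0,-1]]'
```

```text
t: 8.4
tool_pos: [0.4641, -0.0798, 0.0199]
eef_rot: [-90.0, -0.0, 99.8]
force: [0.3, 1.1, -0.5]
opening: -0.0
t: 8.7
tool_pos: [0.4642, -0.0798, 0.0179]
eef_rot: [-90.0, -0.0, 99.8]
force: [-0.0, -0.2, 0.2]
opening: 0.0002
```

```bash
python3 -m handwheel '[[0,0.1,0,0,0,0,-1],[0,0.2,0,0,0,0,-1],[0,0.2,0,0,0,0,-1]]'
```

```text
t: 9.0
tool_pos: [0.4641, -0.0799, 0.0159]
eef_rot: [-90.0, -0.0, 99.8]
force: [0.7, -0.2, 0.1]
opening: -0.0001
```

```bash
python3 -m handwheel '[[0,0.1,0,0,0,0,-1],[0,0.2,0,0,0,0,-1],[0,0.2,0,0,0,0,-1]]'; python3 -m handwheel '[[0,0.1,0,0,0,0,-1],[0,0.2,0,0,0,0,-1],[0,0.2,0,0,0,0,-1]]'
```

```text
t: 9.3
tool_pos: [0.4642, -0.0798, 0.0139]
eef_rot: [-90.0, -0.0, 99.8]
force: [-1.0, 0.1, 0.2]
opening: 0.0005
t: 9.6
tool_pos: [0.4641, -0.0799, 0.0119]
eef_rot: [-90.0, -0.0, 99.8]
force: [-0.2, -0.0, 0.1]
opening: -0.0007
```

```bash
python3 -m handwheel '[[0,0.1,0,0,0,0,-1],[0,0.2,0,0,0,0,-1],[0,0.2,0,0,0,0,-1]]'
```

```text
t: 9.9
tool_pos: [0.4642, -0.0799, 0.0099]
eef_rot: [-90.0, -0.0, 99.8]
force: [0.7, -0.5, 0.1]
opening: 0.0001
```

```bash
python3 -m handwheel '[[0,0.1,0,0,0,0,-1],[0,0.2,0,0,0,0,-1],[0,0.2,0,0,0,0,-1]]'; python3 -m handwheel '[[0,0.1,0,0,0,0,-1],[0,0.2,0,0,0,0,-1],[0,0.2,0,0,0,0,-1]]'
```

```text
t: 10.2
tool_pos: [0.4641, -0.0799, 0.0079]
eef_rot: [-90.0, -0.0, 99.8]
force: [-0.9, -0.3, 0.1]
opening: -0.0002
t: 10.5
tool_pos: [0.4641, -0.0799, 0.0059]
eef_rot: [-90.0, -0.0, 99.8]
force: [-0.6, -0.6, -0.2]
opening: 0.0002
```

```bash
python3 -m handwheel '[[0,0.1,0,0,0,0,-1],[0,0.15,0,0,0,0,-1],[0,0.15,0,0,0,0,-1]]'; python3 -c "
from h import *
a=shot('scene')['img'][220:370,300:470,::-1]; b=shot('wrist')['img'][200:380,240:400,::-1]
cv2.imwrite('pics/c4.png',np.hstack([cv2.resize(a,(440,400)),cv2.resize(b,(356,400))]))"
```

```text
t: 10.8
tool_pos: [0.4634, -0.08, 0.0045]
eef_rot: [-89.9, -0.0, 99.8]
force: [-2.6, -0.2, 2.5]
opening: -0.0001
```

View pics/c4.png

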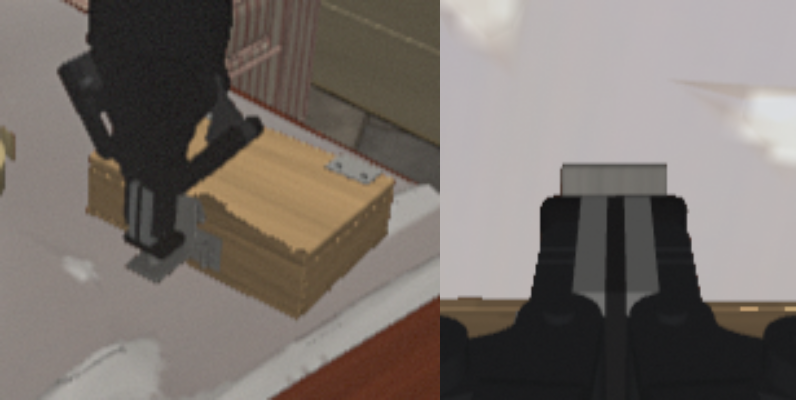

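```bash
python3 -m handwheel '[[0,-0.2,0,0,0,0,-1],[0,-0.2,0.4,0,0,0,-1],[0,-0.1,0.4,0,0,0,-1],[0,-0.1,0.4,0,0,0,-1]]'; python3 -m handwheel '[[0,0.1,0,0,0,0,-1],[0,0.1,0,0,0,0,-1],[0,0.1,0,0,0,0,-1]]';  python3 -m handwheel '[[0,0.1,0,0,0,0,-1],[0,0.1,0,0,0,0,-1],[0,0.1,0,0,0,0,-1]]'
```

```text
t: 11.3
tool_pos: [0.4599, -0.0806, 0.0054]
eef_rot: [-90.0, -0.0, 99.8]
force: [-1.3, -0.2, 1.4]
opening: -0.0001
t: 11.6
tool_pos: [0.4601, -0.0806, 0.0044]
eef_rot: [-90.0, -0.0, 99.8]
force: [-1.4, 0.0, 2.6]
opening: 0.0001
t: 11.9
tool_pos: [0.4603, -0.0805, 0.0035]
eef_rot: [-90.0, -0.0, 99.8]
force: [-2.8, 0.4, 3.3]
opening: -0.0003
```

```bash
python3 -m handwheel '[[0,0.1,0,0,0,0,-1],[0,0.1,0,0,0,0,-1],[0,0.1,0,0,0,0,-1]]';  python3 -m handwheel '[[0,0.05,0,0,0,0,-1],[0,0.05,0,0,0,0,-1],[0,0.05,0,0,0,0,-1]]'; python3 -c "
from h import *
im=shot('scene'); print([d for d in nets.tip_of('scene','lid')], nets.look_for('scene','lid'))"
```

```text
t: 12.2
tool_pos: [0.4605, -0.0805, 0.0025]
eef_rot: [-90.0, -0.0, 99.8]
force: [-2.1, 0.7, 2.8]
opening: -0.0
t: 12.5
tool_pos: [0.4605, -0.0805, 0.002]
eef_rot: [-90.0, 0.0, 99.8]
force: [-1.6, 0.5, 1.8]
opening: -0.0002Traceback (most recent call last):
  File "<string>", line 3, in <module>
    im=shot('scene'); print([d for d in nets.tip_of('scene','lid')], nets.look_for('scene','lid'))
                                        ~~~~~~~~~~~^^^^^^^^^^^^^^^
ValueError: it knows: button_seat, carton, case, case_in, eraser_center, hook, jar, lid_hinge, tape_roll
```

```bash
python3 -m handwheel '[[0,0.05,0,0,0,0,-1],[0,0.05,0,0,0,0,-1],[0,0.05,0,0,0,0,-1]]'; python3 -c "
from h import *
im=shot('scene'); print(nets.tip_of('scene','case_in')); shot('top'); print(nets.tip_of('top','case_in'))
a=cv2.imread('pics/scene0.png')[:,:,::-1].astype(int);d=abs(a-im['img']).sum(2); print((d[240:330,400:460]>60).mean(), d[180:260,390:470].mean())"
```

```text
t: 12.85
tool_pos: [0.4609, -0.0805, 0.0016]
eef_rot: [-90.1, 0.0, 99.8]
force: [-1.1, -0.0, 3.4]
opening: 0.0002
[{'uv': [390.0, 301.3], 'confidence': 0.75}]
[{'uv': [410.6, 246.7], 'confidence': 0.72}]
0.185 23.04296875
```

```bash
python3 -m handwheel '[[0,-2,0.3,0,0,0,-1],[0,-6,1,0,0,0,-1],[0,-11,2,0,0,0,-1],[0,-14,2,0,0,0,-1],[0,-14,2,0,0,0,0.2]]'
python3 - <<'E'
from h import *
np.set_printoptions(precision=4,suppress=True)
im=shot("top")
for k,z in (("case_in",.007),("lid_hinge",.038),("eraser_center",.006)):
    for d in nets.tip_of("top",k)[:1]: print(k,d["confidence"],at(im,d["uv"],z))
C=np.array([(152,122),(332,165),(320,238),(143,198)])/8+[240,260]
P=np.array([at(im,c,.012)[:2] for c in C]); c=P.mean(0); v=P[0]+P[3]-P[1]-P[2]; a=np.degrees(np.arctan2(v[1],v[0])); print(P,c,"long axis",a)
t=im["img"][190:310,340:480,::-1]; s=shot("scene")["img"][180:370,300:500,::-1]
cv2.imwrite("pics/c5.png",np.hstack([cv2.resize(t,(350,300)),cv2.resize(s,(316,300))]))
go([c[0],c[1],.10],a-90)
E
```

```text
t: 13.55
tool_pos: [0.4431, -0.0844, 0.1455]
eef_rot: [-90.4, 0.2, 99.8]
force: [0.4, -0.7, -0.3]
opening: 0.0136
case_in 0.76 [ 0.559  -0.0683  0.007 ]
lid_hinge 0.71 [ 0.6181 -0.0578  0.038 ]
eraser_center 0.52 [0.4885 0.2143 0.006 ]
[[0.4987 0.2277]
 [0.4885 0.1837]
 [0.4708 0.1863]
 [0.4802 0.2293]] [0.4846 0.2067] long axis 77.32122088955325
cm [27.86  4.02 -9.38] rot [ -0.1 112.5  -0.1] rows 14.0
```

View pics/c5.png

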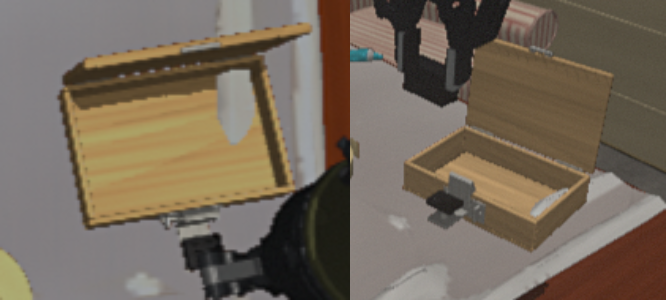

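```bash
python3 -m handwheel '[[4.7,0.7,-1.6,0,-8.5,0,0.1],[9.3,1.3,-3.1,0,-17,0,0.1],[13.9,2,-4.7,0,-25.5,0,0.1],[18.6,2.7,-6.3,0,-34,0,0.1],[23.2,3.4,-7.8,0,-42.5,0,0.1],[27.9,4,-9.4,0,-51,0,0.1],[27.9,4,-9.4,0,-59.5,0,0.1],[27.9,4,-9.4,0,-67.5,0,0.1],[27.9,4,-9.4,0,-67.5,0,0.1],[27.9,4,-9.4,0,-67.5,0,0.1]]'
python3 - <<'E'
from h import *
np.set_printoptions(precision=4,suppress=True)
im=shot("wrist"); p,R,s=pose()
for d in nets.tip_of("wrist","eraser_center")[:2]: print(d["uv"],d["confidence"],at(im,d["uv"],.006))
hsv=cv2.cvtColor(im["img"],cv2.COLOR_RGB2HSV); u=cv2.inRange(hsv,(105,110,50),(130,255,255))
u=cv2.morphologyEx(u,cv2.MORPH_OPEN,np.ones((3,3)))
c=max(cv2.findContours(u,cv2.RETR_EXTERNAL,cv2.CHAIN_APPROX_NONE)[0],key=cv2.contourArea)[:,0]
P=np.array([at(im,q,.012)[:2] for q in c.astype(float)],np.float32); print("sleeve",cv2.minAreaRect(P),c.mean(0))
go([.4846,.2067,-.02],167.3)
cv2.imwrite("pics/w6.png",im["img"][:,:,::-1])
E
```

```text
t: 14.8
tool_pos: [0.4852, 0.2065, 0.1004]
eef_rot: [-90.0, -0.1, 167.1]
force: [-0.0, -0.3, 0.2]
opening: 0.0471
[316.0, 224.7] 0.62 [0.4859 0.2048 0.006 ]
sleeve ((0.48792240023612976, 0.21633405983448029), (0.025598207488656044, 0.019784357398748398), 74.08587646484375) [316.5943 240.3113]
cm [ 0.08 12.1  -0.  ] rot [-0.  -0.2  0. ] rows 3.0
```

View pics/w6.png

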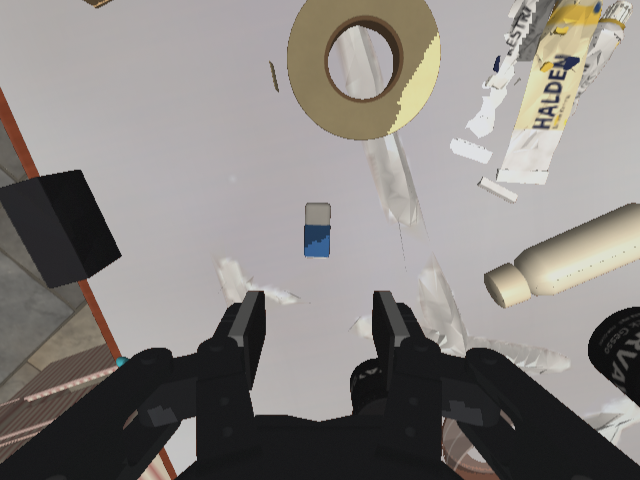

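```bash
python3 -m handwheel '[[0,4,0,0,0,0,0.1],[0,8,0,0,0,0,0.1],[0,12,0,0,0,0,0.1],[0,13,0,0,0,0,0.1],[0,13,0,0,0,0,0.1]]'; python3 -m handwheel '[[0,0.1,0,0,0,0,0.1],[0,0.2,0,0,0,0,0.1],[0,0.2,0,0,0,0,0.1]]';  python3 -m handwheel '[[0,0.1,0,0,0,0,0.1],[0,0.2,0,0,0,0,0.1],[0,0.2,0,0,0,0,0.1]]'; python3 -c "
from h import *
im=shot('wrist','w7.png');s=shot('scene')['img'][200:330,180:350,::-1]
cv2.imwrite('pics/c7.png',np.hstack([cv2.resize(im['img'][150:400,160:480,::-1],(480,375)),cv2.resize(s,(320,375))]))"
```

```text
t: 15.4
tool_pos: [0.4848, 0.2065, -0.0294]
eef_rot: [-89.9, -0.1, 167.2]
force: [0.9, -0.4, 0.2]
opening: 0.0469
t: 15.7
tool_pos: [0.4867, 0.2073, -0.0291]
eef_rot: [-90.1, 0.1, 167.3]
force: [-0.5, 0.3, -0.1]
opening: 0.0466
t: 16.0
tool_pos: [0.4857, 0.2069, -0.0324]
eef_rot: [-90.0, 0.0, 167.3]
force: [-0.3, 0.6, -0.4]
opening: 0.0466
```

View pics/c7.png

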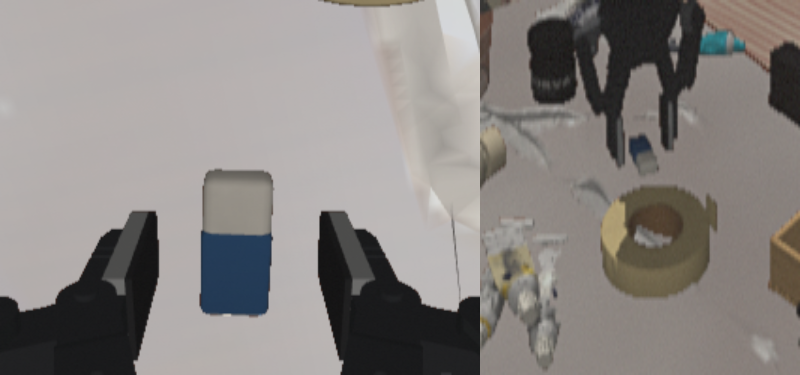

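```bash
python3 -m handwheel '[[0,0.1,0,0,0,0,0.1],[0,0.2,0,0,0,0,0.1],[0,0.2,0,0,0,0,0.1]]';  python3 -m handwheel '[[0,0.1,0,0,0,0,0.1],[0,0.2,0,0,0,0,0.1],[0,0.2,0,0,0,0,0.1]]'
```

```text
t: 16.4
tool_pos: [0.4855, 0.2069, -0.0347]
eef_rot: [-90.0, -0.0, 167.3]
force: [-0.6, -0.2, 0.1]
opening: 0.0471
t: 16.7
tool_pos: [0.4856, 0.2069, -0.0366]
eef_rot: [-90.0, -0.0, 167.3]
force: [-0.0, -0.2, -0.4]
opening: 0.047
```

```bash
python3 -m handwheel '[[0,0.1,0,0,0,0,0.1],[0,0.2,0,0,0,0,0.1],[0,0.2,0,0,0,0,0.1]]';  python3 -m handwheel '[[0,0.1,0,0,0,0,0.1],[0,0.2,0,0,0,0,0.1],[0,0.2,0,0,0,0,0.1]]'
```

```text
t: 17.0
tool_pos: [0.4856, 0.2069, -0.0386]
eef_rot: [-90.0, -0.0, 167.3]
force: [-0.4, -0.4, -0.4]
opening: 0.0473
t: 17.3
tool_pos: [0.4856, 0.2069, -0.0406]
eef_rot: [-90.0, -0.0, 167.3]
force: [-0.5, 0.1, -0.4]
opening: 0.0469
```

```bash
python3 -m handwheel '[[0,-0.1,0,0,0,0,-0.2],[0,-0.1,0,0,0,0,-0.4],[0,-0.1,0,0,0,0,-0.8],[0,-0.1,0,0,0,0,-0.8],[0,-0.1,0,0,0,0,-0.8],[0,-0.1,0,0,0,0,-0.8]]' 25
```

```text
t: 17.9
tool_pos: [0.4863, 0.2076, -0.0383]
eef_rot: [-90.1, 0.1, 167.3]
force: [-2.2, -0.3, 11.9]
opening: 0.0194
```

```bash
python3 -m handwheel '[[0,-2,0,0,0,0,-0.8],[0,-6,0,0,0,0,-0.8],[0,-11,0,0,0,0,-0.8],[0,-12,0,0,0,0,-0.8]]'; python3 -c "
from h import *
print(pose()[2]['opening']); go([.555,-.065,.08],99.3)"
```

```text
t: 18.3
tool_pos: [0.4879, 0.2086, 0.0853]
eef_rot: [-90.3, 0.3, 167.3]
force: [0.9, -0.7, -0.3]
opening: 0.0194
0.019433192268092078
cm [-12.56   0.49  25.22] rot [ 0.4 68.  -0.1] rows 8.0
```

```bash
python3 -m handwheel '[[-1.4,0,2.8,0,8.5,0,-0.8],[-2.8,0,5.6,0,17,0,-0.8],[-4.2,0,8.4,0,25.5,0,-0.8],[-5.6,0,11.2,0,34,0,-0.8],[-7,0,14,0,42.5,0,-0.8],[-8.4,0,16.8,0,51,0,-0.8],[-9.8,0,19.6,0,59.5,0,-0.8],[-11.2,0,22.4,0,68,0,-0.8],[-12.6,0.4,25.2,0,68,0,-0.8],[-12.6,0.4,25.2,0,68,0,-0.8],[-12.6,0.4,25.2,0,68,0,-0.8]]'
python3 - <<'E'
from h import *
np.set_printoptions(precision=4,suppress=True)
print(pose()[2]["opening"])
im=shot("wrist")
for k,z in(("hook",.058),("case_in",.007),("button_seat",.036),("eraser_center",.006)):
    for d in nets.tip_of("wrist",k)[:1]: print(k,d["uv"],d["confidence"],at(im,d["uv"],z))
go([.555,-.065,-.015],99.3)
E
```

```text
t: 19.4
tool_pos: [0.5528, -0.067, 0.076]
eef_rot: [-89.9, -0.0, 99.2]
force: [-0.1, 0.3, -0.4]
opening: 0.0191
0.019130988974483322
hook [322.7, 164.0] 0.96 [ 0.4954 -0.0739  0.058 ]
case_in [319.9, 240.9] 0.64 [ 0.5558 -0.0654  0.007 ]
button_seat [322.8, 111.6] 0.59 [ 0.4679 -0.0782  0.036 ]
eraser_center [317.6, 314.2] 0.91 [ 0.6165 -0.0573  0.006 ]
cm [-0.02  9.16 -0.18] rot [0.  0.1 0. ] rows 2.0
```

```bash
python3 -m handwheel '[[0,3,-0.1,0,0,0,-0.8],[0,6,-0.2,0,0,0,-0.8],[0,8.5,-0.2,0,0,0,-0.8],[0,9.2,-0.2,0,0,0,-0.8],[0,9.2,-0.2,0,0,0,-0.8]]';python3 -m handwheel '[[0,0.2,0,0,0,0,-0.8],[0,0.5,0,0,0,0,-0.8],[0,0.5,0,0,0,0,-0.8]]';python3 -m handwheel '[[0,0.2,0,0,0,0,-0.8],[0,0.5,0,0,0,0,-0.8],[0,0.5,0,0,0,0,-0.8]]'
```

```text
t: 20.15
tool_pos: [0.5546, -0.0656, -0.0161]
eef_rot: [-89.9, -0.0, 99.4]
force: [-0.2, -0.3, 0.6]
opening: 0.0194
t: 20.45
tool_pos: [0.5556, -0.0663, -0.0198]
eef_rot: [-90.1, 0.0, 99.3]
force: [-0.3, 0.1, -0.2]
opening: 0.0193
t: 20.75
tool_pos: [0.555, -0.0662, -0.0257]
eef_rot: [-90.0, -0.0, 99.3]
force: [-0.5, -0.5, -0.9]
opening: 0.019
```

```bash
python3 -m handwheel '[[0,0.2,0,0,0,0,-0.8],[0,0.3,0,0,0,0,-0.8],[0,0.3,0,0,0,0,-0.8]]';python3 -m handwheel '[[0,0,0,0,0,0,-0.3],[0,0,0,0,0,0,-0.1],[0,0,0,0,0,0,0],[0,0,0,0,0,0,0],[0,-1,0,0,0,0,0],[0,-4,0,0,0,0,0],[0,-8,0,0,0,0,0],[0,-13,0,0,0,0,0],[0,-17,0,0,0,0,-1],[0,-20,0,0,0,0,-1],[0,-20,0,0,0,0,-1]]'
python3 - <<'E'
from h import *
np.set_printoptions(precision=4,suppress=True)
print(pose()[2]["opening"])
for c in("wrist","top","scene"):
    im=shot(c)
    for d in nets.tip_of(c,"eraser_center")[:2]: print(c,d["uv"],d["confidence"],at(im,d["uv"],.013))
E
```

```text
t: 21.05
tool_pos: [0.5551, -0.0662, -0.0287]
eef_rot: [-90.0, -0.0, 99.3]
force: [0.6, -0.4, -0.0]
opening: 0.0193
t: 22.15
tool_pos: [0.5577, -0.0663, 0.177]
eef_rot: [-90.5, 0.1, 99.3]
force: [-0.3, -0.8, 0.1]
opening: 0.0003
0.00028805623777966734
wrist [317.3, 202.5] 0.69 [ 0.5541 -0.0684  0.013 ]
scene [392.8, 298.4] 0.6 [ 0.5602 -0.0645  0.013 ]
```

```bash
python3 -m handwheel '[[0,0,-4,0,0,0,-1],[0,0,-8,0,0,0,-1],[0,0,-11.4,0,0,0,-1],[0,0,-11.4,0,0,0,-1],[0,4,-11.4,0,0,0,-1],[0,8.5,-11.4,0,0,0,-1],[0,8.5,-11.4,0,0,0,-1],[0,8.5,-11.4,0,0,0,-1]]'
python3 - <<'E'
from h import *
C=np.array([.5556,-.0655]);u=np.array([np.cos(np.radians(9.3)),np.sin(np.radians(9.3))])
p=pose()[0]; d=p[:2]-C; print("case x",d@u,"y",d@[-u[1],u[0]],"z",p[2])
im=shot("wrist"); print(nets.tip_of("wrist","lid_hinge")[:1]); go([*(C+.090*u),.091],99.3)
E
```

```text
t: 23.25
tool_pos: [0.6667, -0.0479, 0.0862]
eef_rot: [-89.8, -0.0, 99.3]
force: [0.2, -0.5, 0.2]
opening: -0.0003
case x 0.11252355312257532 y -0.000638097895120468 z 0.08616892133826196
[{'uv': [323.6, 160.6], 'confidence': 0.85}]
cm [ 0.09 -0.22  2.47] rot [ 0.2 -0.  -0. ] rows 1.0
```

```bash
python3 -m handwheel '[[0,0,0.7,0,0,0,-1],[0,0,1.4,0,0,0,-1],[0,0,1.8,0,0,0,-1],[0,0,2.1,0,0,0,-1],[0,0,2.4,0,0,0,-1],[0,0,2.7,0,0,0,-1]]'; python3 -m handwheel '[[0,0,0.3,0,0,0,-1],[0,0,0.6,0,0,0,-1],[0,0,0.9,0,0,0,-1],[0,0,1.2,0,0,0,-1]]';cat >> h.py <<'E'
C=np.array([.5556,-.0655]);u=np.array([np.cos(np.radians(9.3)),np.sin(np.radians(9.3))])
def cs():
    p,_,s=pose(); d=p[:2]-C; print("case x %.4f y %.4f z %.4f"%(d@u,d@[-u[1],u[0]],p[2]), s["force"])
E
python3 -c "
from h import *
cs()"
```

```text
t: 23.95
tool_pos: [0.6414, -0.0521, 0.0869]
eef_rot: [-90.1, 0.0, 99.3]
force: [1.5, -0.4, 0.8]
opening: -0.0002
t: 24.35
tool_pos: [0.6291, -0.0541, 0.0865]
eef_rot: [-90.0, 0.0, 99.3]
force: [2.5, 0.6, 1.2]
opening: -0.0004
case x 0.0743 y -0.0006 z 0.0865 [2.48363792 0.63838172 1.24842701]
```

```bash
python3 -m handwheel '[[0,0,0.4,0,0,0,-1],[0,0,0.8,0,0,0,-1],[0,0,1.2,0,0,0,-1],[0,0,1.6,0,0,0,-1],[0,0,2.0,0,0,0,-1],[0,0,2.4,0,0,0,-1],[0,0.1,2.8,0,0,0,-1],[0,0.2,3.2,0,0,0,-1],[0,0.3,3.6,0,0,0,-1],[0,0.4,4.0,0,0,0,-1],[0,0.5,4.3,0,0,0,-1],[0,0.6,4.6,0,0,0,-1]]'; python3 -m handwheel '[[0,0.15,0.4,0,0,0,-1],[0,0.35,0.8,0,0,0,-1],[0,0.55,1.2,0,0,0,-1],[0,0.75,1.5,0,0,0,-1],[0,0.95,1.8,0,0,0,-1],[0,1.15,2.1,0,0,0,-1]]'; python3 -c "
from h import *
cs()"
```

```text
t: 25.55
tool_pos: [0.5836, -0.0616, 0.0805]
eef_rot: [-90.0, 0.0, 99.3]
force: [3.3, 0.5, 0.2]
opening: -0.0003
t: 26.15
tool_pos: [0.563, -0.065, 0.0689]
eef_rot: [-90.0, 0.0, 99.3]
force: [4.0, 1.4, 0.6]
opening: 0.0004
case x 0.0074 y -0.0007 z 0.0689 [4.01107154 1.44176398 0.58211366]
```

```bash
python3 -m handwheel '[[0,0.25,0.4,0,0,0,-1],[0,0.5,0.7,0,0,0,-1],[0,0.8,1.0,0,0,0,-1],[0,1.1,1.35,0,0,0,-1],[0,1.35,1.6,0,0,0,-1],[0,1.6,1.9,0,0,0,-1],[0,1.95,2.15,0,0,0,-1],[0,2.3,2.4,0,0,0,-1],[0,2.65,2.65,0,0,0,-1],[0,3.0,2.9,0,0,0,-1]]'; python3 -m handwheel '[[0,0.3,0.15,0,0,0,-1],[0,0.6,0.3,0,0,0,-1],[0,0.9,0.45,0,0,0,-1],[0,1.2,0.6,0,0,0,-1],[0,1.4,0.7,0,0,0,-1]]'; python3 -c "
from h import *
cs()"
```

```text
t: 27.15
tool_pos: [0.5343, -0.0697, 0.0388]
eef_rot: [-90.0, 0.0, 99.3]
force: [2.8, 0.9, 0.9]
opening: -0.0002
t: 27.65
tool_pos: [0.5273, -0.0708, 0.0247]
eef_rot: [-90.0, -0.0, 99.3]
force: [1.8, 0.1, 1.5]
opening: 0.0
case x -0.0288 y -0.0006 z 0.0247 [1.75365493 0.09575337 1.5311036 ]
```

```bash
python3 -m handwheel '[[0,0.2,0.05,0,0,0,-1],[0,0.4,0.1,0,0,0,-1],[0,0.6,0.2,0,0,0,-1],[0,0.8,0.2,0,0,0,-1],[0,1.0,0.2,0,0,0,-1],[0,1.1,0.2,0,0,0,-1],[0,1.1,0.2,0,0,0,-1]]'; python3 -m handwheel '[[0,0.1,0,0,0,0,-1],[0,0.2,0,0,0,0,-1],[0,0.2,0,0,0,0,-1]]'; python3 -c "
from h import *
cs()"
```

```text
t: 28.35
tool_pos: [0.5247, -0.0712, 0.0138]
eef_rot: [-89.9, -0.0, 99.3]
force: [0.2, 0.8, 3.5]
opening: -0.0001
t: 28.65
tool_pos: [0.5245, -0.0713, 0.0117]
eef_rot: [-89.9, -0.0, 99.3]
force: [-2.6, -0.8, 3.9]
opening: -0.0
case x -0.0317 y -0.0007 z 0.0117 [-2.56008896 -0.77608868  3.93728646]
```

```bash
python3 -m handwheel '[[0,0.05,0,0,0,0,-1],[0,0.1,0,0,0,0,-1],[0,0.1,0,0,0,0,-1]]';python3 -m handwheel '[[0,0.05,0,0,0,0,-1],[0,0.1,0,0,0,0,-1],[0,0.1,0,0,0,0,-1]]'
```

```text
t: 28.95
tool_pos: [0.525, -0.0712, 0.0108]
eef_rot: [-89.9, -0.0, 99.3]
force: [-2.9, -0.5, 2.9]
opening: -0.0003
t: 29.25
tool_pos: [0.5258, -0.071, 0.0099]
eef_rot: [-90.0, -0.0, 99.3]
force: [-1.5, 0.1, 1.9]
opening: 0.0003
```

```bash
python3 -m handwheel '[[0,0.05,0,0,0,0,-1],[0,0.1,0,0,0,0,-1],[0,0.1,0,0,0,0,-1]]'
```

```text
t: 29.55
tool_pos: [0.5261, -0.0709, 0.0089]
eef_rot: [-90.0, -0.0, 99.3]
force: [0.4, 1.0, -0.0]
opening: 0.0003
```

```bash
python3 -m handwheel '[[0,0.05,0,0,0,0,-1],[0,0.1,0,0,0,0,-1],[0,0.1,0,0,0,0,-1]]';python3 -m handwheel '[[0,0.05,0,0,0,0,-1],[0,0.1,0,0,0,0,-1],[0,0.1,0,0,0,0,-1]]'; python3 -c "
from h import *
im=shot('scene'); print(nets.tip_of('scene','case_in'))
t=cv2.imread('pics/scene0.png'); 
s=im['img'][180:370,300:500,::-1]
cv2.imwrite('pics/c8.png',np.hstack([cv2.resize(s,(400,380)),cv2.resize(t[180:370,300:500],(400,380))]))"
```

```text
t: 29.85
tool_pos: [0.526, -0.071, 0.0082]
eef_rot: [-90.0, 0.0, 99.3]
force: [-0.5, 0.6, 2.6]
opening: 0.0
t: 30.15
tool_pos: [0.5259, -0.071, 0.0073]
eef_rot: [-90.0, 0.0, 99.3]
force: [-1.1, 0.5, 5.1]
opening: 0.0002
[]
```

```bash
python3 -m handwheel '[[0,0.05,0,0,0,0,-1],[0,0.05,0,0,0,0,-1],[0,0.05,0,0,0,0,-1]]'
```

```text
t: 30.55
tool_pos: [0.5259, -0.071, 0.0071]
eef_rot: [-90.0, 0.0, 99.3]
force: [-1.4, 1.1, 8.3]
opening: 0.0001
```

```bash
python3 -m handwheel '[[0,0.05,0,0,0,0,-1],[0,0.05,0,0,0,0,-1]]'; python3 -m handwheel '[[0,-0.2,0,0,0,0,-1],[0,-0.4,0,0,0,0,-1],[0,-0.4,0,0,0,0,-1]]'; python3 -m handwheel '[[0,-1,0,0,0,0,-1],[0,-5,0,0,0,0,-1],[0,-10,0,0,0,0,-1],[0,-14,0,0,0,0,-1],[0,-14,-1,0,0,0,-1],[0,-14,-1,0,0,0,-1],[0,-14,-1,0,0,0,-1],[0,-14,-1,0,0,0,-1],[0,-14,-1,0,0,0,-1],[0,-14,-1,0,0,0,-1],[0,-14,-1,0,0,0,-1]]'
python3 - <<'E'
from h import *
np.set_printoptions(precision=4,suppress=True)
for c in("scene","top"):
    im=shot(c,c+"9.png"); print(c,nets.tip_of(c,"case_in"))
    for k in("tape_roll","carton","jar"):
        for d in nets.tip_of(c,k)[:1]: print(k,d["uv"],at(im,d["uv"],0))
s=cv2.imread("pics/scene9.png")[180:380,300:500];t=cv2.imread("pics/top9.png")[160:340,160:480]
cv2.imwrite("pics/c9.png",np.hstack([cv2.resize(s,(330,330)),cv2.resize(t,(460,330))]))
E
```

```text
t: 30.75
tool_pos: [0.5259, -0.071, 0.0069]
eef_rot: [-90.1, 0.0, 99.3]
force: [-2.4, 1.0, 12.1]
opening: -0.0
t: 31.05
tool_pos: [0.5254, -0.0712, 0.01]
eef_rot: [-90.0, 0.0, 99.3]
force: [-0.1, -0.7, -0.6]
opening: 0.0002
t: 32.15
tool_pos: [0.5352, -0.0695, 0.1496]
eef_rot: [-89.9, -0.0, 99.3]
force: [0.1, 0.4, -0.6]
opening: 0.0006
scene []
tape_roll [276.2, 288.0] [0.4356 0.0985 0.    ]
carton [351.8, 240.9] [0.6695 0.1569 0.    ]
jar [278.3, 285.7] [0.4428 0.1026 0.    ]
top []
tape_roll [328.0, 310.4] [0.4326 0.093  0.    ]
carton [295.0, 193.1] [0.6699 0.1604 0.    ]
jar [187.0, 292.6] [0.4653 0.3685 0.    ]
```

View pics/c9.png

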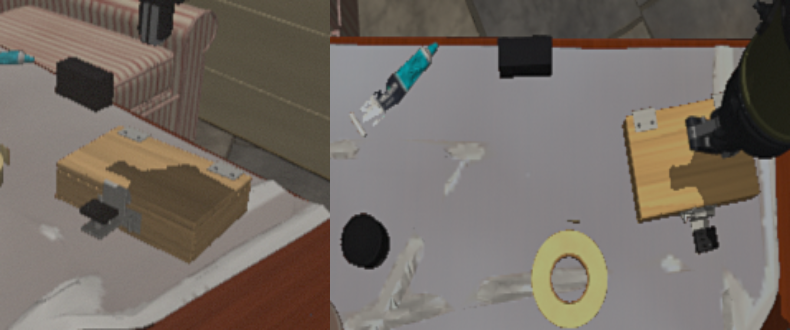

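The picture shows the case shut: hook over the front edge at (115,195), button in front of it, and bystanders unmoved. It has been shut for over 1 s with nothing touching it.

```bash
python3 -c "
from workcell import r
print(r.hand_in())"
```

```text
the job is handed in; nothing more can be done
None
```

The job is done and handed in at about 32 s of the 72 s allowed. I pressed the button, the lid popped open, I laid the eraser on the case floor, and pressed the lid until it snapped shut.

**Forces on the case:** The button read about 3.4 N. The lid read 2–5 N while swinging and 12 N at the final press, against the 22 N limit. These are readings at the end of each move, so short peaks in between were not seen.

**Last checks:**
- The lid stayed shut for more than 1 s with the gripper 14 cm above it, and neither camera saw the case interior any more.
- Before I shut the lid, the wrist and scene cameras both put the eraser at the middle of the case floor.
- The tape roll, carton and jar are where they were to within about 6 mm, which is the detection noise. The one exception was the scene camera reporting the jar at the tape roll. The top camera and the last picture both show the jar in its place.

**Disagreements:**
- **Finger length:** The shut fingertips really end about 39 mm behind the stated tool point. I therefore found the heights by touch and by picture.
- **Grasp:** The fingertips pressed the desk with about 12 N when I closed them on the eraser.
- **Snap:** I saw the force drop to zero just before the lid reached its stop, which I took for the snap. The readings before the drop were about 4 N, below the stated 5–9 N, so I pressed on to 12 N to be sure.

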